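# Set a straightedge to two pins on a coated test panel

### The job

Lay the straightedge flat on the white test panel, clear of the two pins, then slide it across the panel until one long edge touches both pins at once. Then stand the steel weight gently upright on either bare end of the straightedge to hold it there, still touching both pins, and leave the jar, the pot and the spatula where they are.

Things in the scene. Friction and masses are not known exactly. Their poses are not given: they have to be found in the camera images.
- board: White painted test panel on a plywood backing, fixed to the bench; 260 (own x) by 300 (own y) mm. Origin: centre of the underside, on the bench. The white area, 240 by 280 mm, has its flat surface 12 mm above the bench; the 10 mm plywood border is 3 mm lower. The straightedge drags on it with some 2 to 5 N as it slides.
- pin_left: Fixed upright dark steel pin on the panel, 8 mm in diameter and 10 mm high, on the robot's left (+y). Origin: on its axis at the panel's surface. The pins stand 150 to 195 mm apart, beyond the panel's middle, so most of the room is on the robot's side of them; their line is usually not square to the panel.
- pin_right: The same kind of pin, on the robot's right (-y). Origin: on its axis at the panel's surface.
- straightedge: Loose aluminium straightedge, 0.35 kg: flat bar 300 (own x) by 40 (own y) by 6 mm, with a grip rib on its middle 110 mm long (x), 18 mm thick (y), up to 36 mm above the underside; 95 mm at either end are bare, 6 mm high. Origin: centre of the underside. Same either way round; both long edges true. When an edge touches a pin, the pin's axis is 24 mm from the centre line. Starts on the bench.
- weight: Loose steel weight, about 0.35 kg: an upright cylinder 34 mm in diameter and 42 mm high with a small knob (20 mm in diameter) on a neck on top, 58 mm high in all. Origin: centre of the underside. It starts standing on the bench in a row along x with the jar and the pot, in any order, about 90 mm apart.
- jar: Bystander: small amber jar with a white cap, 38 mm in diameter, 56 mm high, loose. Origin: centre of the underside.
- pot: Bystander: small open steel pot without knob, 40 mm in diameter, 45 mm high, loose. Origin: centre of the underside.
- spatula: Bystander: spatula, 200 mm long, lying loose on the robot's right.
Mind the look-alikes: they are no part of the job. Leave any turquoise look-alike of the weight alone.

How it is judged:
By the outcome, as a careful person would: the job done as asked, in the order asked, and still so for the second after the job is handed in, with the robot touching nothing.
It also fails if it takes over 64 s, if anything falls off the work surface, if the arm or the gripper's body presses on something with over 40 N, if the wrist force passes 120 N, or if a joint passes its speed limit or range.

### The arm

A 6-joint arm with a two-finger parallel gripper is mounted at the origin on the work surface. World frame = base frame: x ahead of the robot, y to its left, z up, the work surface at z = 0. Lengths are in mm, angles in rad, forces in N, time in s.
With the tool pointing down it reaches from about 350 to 975 mm from the base axis. Payload 7.1 kg.
Tool frame: the origin (TCP) lies on the mounting face of the last link; the fingertips stand 182 mm ahead of it and the grasp point (between the pads) lies 163 mm ahead of it (ctrl.tcp_to_tips is the distance from the TCP to the fingertips, in mm); z points along the fingers, y is the direction in which the jaws open and shut (so a half turn about z gives the same grasp; the last joint's range is limited). The gripper opens to 88 mm and grips with 3 to 60 N. Pads are 20 mm wide; open, the fingers measure 115 mm over their backs; the gripper's body (75 mm by 178 mm) begins 61 mm behind the grasp point.
Start: joints at [-0.019, 0.423, 1.63, -0, 1.089, -0.019], TCP at [624.985, 0.026, 404.675] pointing down, gripper open.
Joint ranges: [-3, 3], [-0.9, 2.11], [0.09, 2.58], [-1.31, 4.45], [0.11, 2.69], [-2.54, 2.54]. Speed limits (rad/s): [2.39, 2.39, 3.01, 3.14, 3.14, 3.14].

### API

Orientations are given as a rotation vector (axis times angle).
In Python, from workcell import ctrl gives the robot as it stands. The module is installed in compiled form; this text tells all that it offers.
- The arm moves only by the tool send_rows, never from a script. Its argument "commands" is a list of rows, each an object with "translation": the shift along the world's x, y, z normalised to -1 to 1, where 1 is 0.1 m, a list of three; "twist": the turn, a rotation vector about the world's x, y, z normalised to -1 to 1, where 1 is 0.5 rad, a list of three. A call has exactly 10 rows; each row is the pose to reach, as a shift and turn from the pose commanded when the call began; what a row does not reach only later rows make up. A row lasts 1/10 s, in which the tool goes at most 50 mm and 8.59 degrees, less where a joint would pass 70% of its speed; a pose out of reach is approached as far as the arm can. A call with a number of a shift or a turn outside -1 to 1 is refused whole. A call with a gripper value outside its range is refused whole. "grip" is the closure, from -1 (fully open) to 1 (shut), set as the call begins (left out, the last holds). The fingers move at their own pace and stop on an object; the grip force is fixed at half the most. Time passes only in rows, so rows that repeat a pose let the fingers close, or fill a call up. It gives the time, the measured TCP pose, the force and the opening at its end, in the units of the state.
- ctrl.get_obs(): the state, without advancing time (a new reading comes with each control period).
- ctrl.get_image(name): name is "scene" or "side" or "wrist"; returns a dict with "img" (384x512x3 uint8, red, green, blue), "intrinsics" (3x3 intrinsics, pixels), "dist" ([k1, k2, p1, p2, k3] as OpenCV has them; the pictures are not rectified), "cam_to_world" (4x4, takes a point from camera to world coordinates). Camera axes: x right, y down, z forward; pixel columns grow to the right and rows downward; lengths in mm; the calibration is good to about 2 mm. A picture is of the moment at which its call begins. There is no depth.
- ctrl.close_job(): hands the job in, once; it reports no verdict.
The state is a dict: "t": time; "qpos": joint angles; "qvel": joint speeds; "joint_torque": joint torques, N m; "ee_pos": TCP position; "orientation": TCP orientation; "ft_force": force on the tool from outside, world axes, zero at the start; "moment": the same for the moment, N m; "width": finger opening in mm.
Only numpy, scipy, OpenCV 4.12 (cv2) and the standard library are available. Lean on these libraries where they do the work, as an engineer would, in place of code of your own. Each camera call takes 0.05 s, during which the arm holds its last target. There are 200 camera calls.

## Working session

There is one attempt and no reset: what is moved stays moved. The work goes in short steps, Python scripts to look and compute and a tool call to move; the robot and the scene stay as the last step left them, time stands still between calls to the robot, and variables do not carry over. Pictures are saved under pics/ and viewed, about 8 in all and at most 12, crops included, and the job is handed in when it is done.

Besides the shell and the picture viewer there is one more tool, called after "Emit:" in YAML: its name, and indented under it one key for each argument. send_rows: Moves the arm, as the interface text tells. Its arguments: {"type":"object","properties":{"commands":{"type":"array","items":{"type":"object","properties":{"translation":{"type":"array","items":{"type":"number"}},"twist":{"type":"array","items":{"type":"number"}}}}},"grip":{"type":"number"}},"required":["commands"]}

```bash
mkdir -p pics
cat > h.py <<'E'
import numpy as np, cv2, pickle
from workcell import ctrl
def snap(n,tag):
    d=ctrl.get_image(n); pickle.dump(d,open(f'pics/{tag}.pkl','wb')); cv2.imwrite(f'pics/{tag}.png',d['img'][:,:,::-1]); return d
def load(tag): return pickle.load(open(f'pics/{tag}.pkl','rb'))
def ray(d,uv):
    p=cv2.undistortPoints(np.array(uv,float).reshape(-1,1,2),np.array(d['intrinsics'],float),np.array(d['dist'],float)).reshape(-1,2)
    T=np.array(d['cam_to_world']); r=np.c_[p,np.ones(len(p))]@T[:3,:3].T
    return T[:3,3],r
def onz(d,uv,z):
    o,r=ray(d,uv); z=np.broadcast_to(z,len(r)); return o+r*((z-o[2])/r[:,2])[:,None]
def tri(d1,a,d2,b):
    o1,r1=ray(d1,a);o2,r2=ray(d2,b);out=[]
    for u,v in zip(r1,r2):
        u=u/np.linalg.norm(u);v=v/np.linalg.norm(v)
        s=np.linalg.lstsq(np.c_[u,-v],o2-o1,rcond=None)[0]
        p,q=o1+u*s[0],o2+v*s[1]; out.append(np.r_[(p+q)/2,np.linalg.norm(p-q)])
    return np.array(out)
def proj(d,P):
    T=np.linalg.inv(np.array(d['cam_to_world'])); rv=cv2.Rodrigues(T[:3,:3])[0]
    return cv2.projectPoints(np.array(P,float).reshape(-1,1,3),rv,T[:3,3],np.array(d['intrinsics'],float),np.array(d['dist'],float))[0].reshape(-1,2)
E
python3 - <<'E'
from h import *
a=[snap(n,n+'0') for n in('scene','side','wrist')]
for x in a: print(np.round(x['cam_to_world'],3).tolist(), np.round(x['intrinsics'],0).tolist())
cv2.imwrite('pics/m.png',cv2.resize(np.hstack([a[0]['img'],a[1]['img']])[:,:,::-1],(1024,384))[:, :])
print(ctrl.get_obs()['ft_force'],ctrl.get_obs()['orientation'],ctrl.tcp_to_tips)
for n in('scene0','side0'):
    cv2.imwrite(f'pics/{n}b.png',cv2.resize(load(n)['img'][:,:,::-1],(800,600),interpolation=cv2.INTER_CUBIC))
E
```

```text
[[-0.422, 0.451, -0.786, 1218.917], [0.906, 0.21, -0.367, 215.593], [-0.0, -0.868, -0.497, 517.915], [0.0, 0.0, 0.0, 1.0]] [[375.0, 0.0, 258.0], [0.0, 375.0, 186.0], [0.0, 0.0, 1.0]]
[[0.837, -0.434, 0.334, 216.234], [-0.548, -0.651, 0.526, -600.25], [-0.011, -0.623, -0.782, 740.111], [0.0, 0.0, 0.0, 1.0]] [[363.0, 0.0, 251.0], [0.0, 363.0, 188.0], [0.0, 0.0, 1.0]]
[[1.0, 0.0, -0.002, 624.409], [-0.0, -0.957, -0.288, 79.162], [-0.002, 0.288, -0.957, 383.502], [0.0, 0.0, 0.0, 1.0]] [[346.0, 0.0, 257.0], [0.0, 346.0, 182.0], [0.0, 0.0, 1.0]]
[-1.19309055  0.90248267  0.37088306] [-2.22087166e+00 -2.22089561e+00  1.19257322e-03] 182.0
```

View pics/scene0b.png

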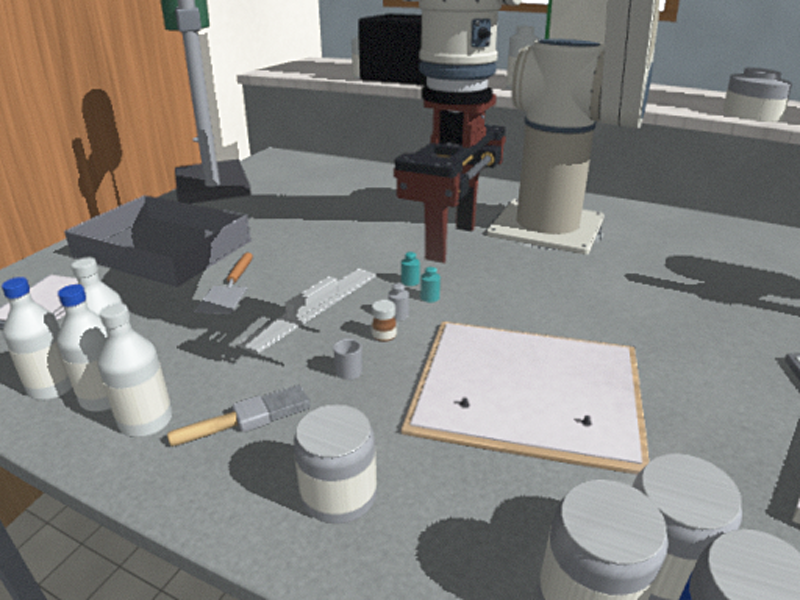

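View pics/side0b.png

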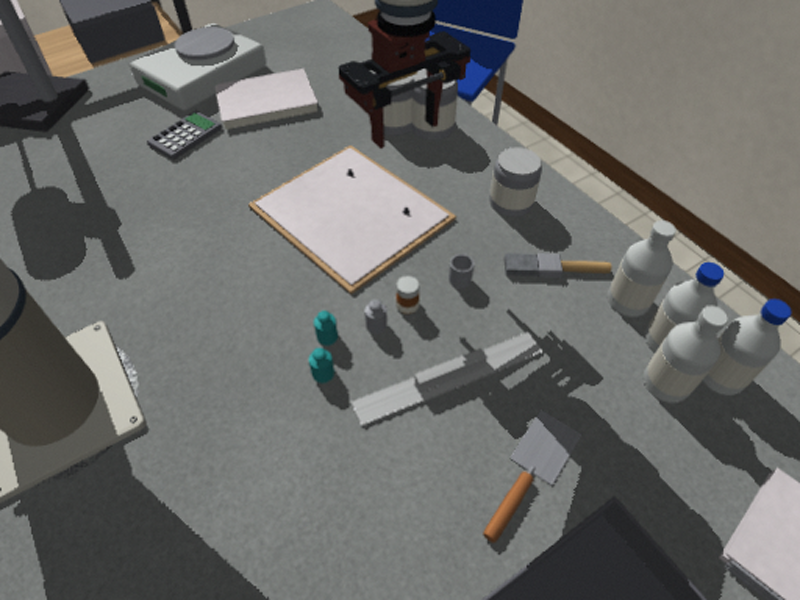

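Scene image: straightedge from about (240,345) to (375,272), weight at (400,302), jar (384,322), pot (347,360) and pins at (464,403) and (587,421). Side image: straightedge from (357,413) to (536,342), weight at (376,315) and pins at (350,173) and (406,211). The turquoise look-alikes stand closer to the robot.

Run:
```python
from h import *
s,d,w=load('scene0'),load('side0'),load('wrist0'); k=1/1.5625
S={'pinL':(587,419),'pinR':(464,402),'weighttop':(399,288),'weightbase':(400,317),'jartop':(384,305),'pottop':(347,344),
'ribA':(302,297),'ribB':(337,280),'boardnearR':(443,323),'boardnearL':(634,346),'boardfarL':(645,466),'boardfarR':(405,432)}
D={'pinL':(350,172),'pinR':(406,210),'weighttop':(376,302),'weightbase':(377,328),'jartop':(409,282),'pottop':(461,260),
'ribA':(485,352),'ribB':(417,379),'boardnearR':(352,291),'boardnearL':(250,206),'boardfarL':(350,148),'boardfarR':(455,215)}
P=tri(s,np.array([S[n] for n in S])*k,d,np.array([D[n] for n in S])*k)
for n,p in zip(S,P): print(n,np.round(p,1))
print('side edge corners',np.round(onz(d,np.array([(352,403),(363,424),(530,334),(543,350)])*k,6),1).tolist())
print('scene edge ends',np.round(onz(s,np.array([(235,345),(262,350),(358,269),(376,273)])*k,6),1).tolist())
cv2.imwrite('pics/wrist0b.png',cv2.resize(w['img'][:,:,::-1],(800,600),interpolation=cv2.INTER_CUBIC))
```

```text
pinL [624.1 191.8  16.9   3.2]
pinR [655.2  39.2  16.1   1.4]
weighttop [ 479.6 -137.4   54.     1.9]
weightbase [ 474.7 -140.6   -5.7    6.5]
jartop [ 542.1 -133.9   57.     3.5]
pottop [ 6.439e+02 -1.387e+02  4.870e+01  4.000e-01]
ribA [ 560.1 -285.3   41.5   26. ]
ribB [ 462.  -268.5   28.8    8.3]
boardnearR [476.9 -61.9   5.5   4.1]
boardnearL [420.5 227.5   7.    8.5]
boardfarL [668.7 269.4   8.    4.1]
boardfarR [728.9 -12.5   5.9   4. ]
side edge corners [[371.8, -242.4, 6.0], [367.9, -279.1, 6.0], [665.3, -293.5, 6.0], [662.0, -327.1, 6.0]]
scene edge ends [[667.5, -324.8, 6.0], [660.3, -279.2, 6.0], [369.1, -274.5, 6.0], [369.0, -236.3, 6.0]]
```

View pics/wrist0b.png

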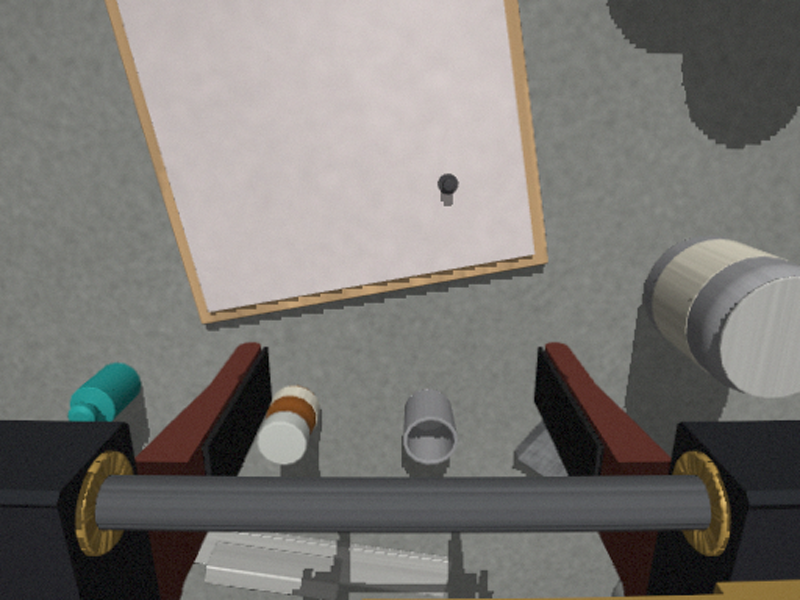

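Wrist image: jaws open along world x, the right pin is at (448,184) and the straightedge is at the bottom, behind the gripper. Straightedge centre is about (517,-282) with yaw about -0.164. Next I move over it, turning +1.407 rad.

Emit:
send_rows:
  commands:
    - {"translation":[-0.036,-0.094,-0.03],"twist":[0,0,0.094]}
    - {"translation":[-0.072,-0.188,-0.06],"twist":[0,0,0.188]}
    - {"translation":[-0.108,-0.282,-0.09],"twist":[0,0,0.281]}
    - {"translation":[-0.144,-0.376,-0.12],"twist":[0,0,0.375]}
    - {"translation":[-0.18,-0.47,-0.15],"twist":[0,0,0.469]}
    - {"translation":[-0.216,-0.564,-0.18],"twist":[0,0,0.563]}
    - {"translation":[-0.252,-0.658,-0.21],"twist":[0,0,0.657]}
    - {"translation":[-0.288,-0.752,-0.24],"twist":[0,0,0.75]}
    - {"translation":[-0.324,-0.846,-0.27],"twist":[0,0,0.844]}
    - {"translation":[-0.36,-0.94,-0.3],"twist":[0,0,0.938]}
  grip: -1

```text
t: 1.15
ee_pos: [588.7, -94.3, 374.3]
orientation: [-1.642, -2.678, 0.0]
ft_force: [0.0, -0.6, -0.6]
width: 88.0
```

Emit:
send_rows:
  commands:
    - {"translation":[-0.036,-0.094,-0.03],"twist":[0,0,0.094]}
    - {"translation":[-0.072,-0.188,-0.06],"twist":[0,0,0.188]}
    - {"translation":[-0.108,-0.282,-0.09],"twist":[0,0,0.281]}
    - {"translation":[-0.144,-0.376,-0.12],"twist":[0,0,0.375]}
    - {"translation":[-0.18,-0.47,-0.15],"twist":[0,0,0.469]}
    - {"translation":[-0.216,-0.564,-0.18],"twist":[0,0,0.563]}
    - {"translation":[-0.252,-0.658,-0.21],"twist":[0,0,0.657]}
    - {"translation":[-0.288,-0.752,-0.24],"twist":[0,0,0.75]}
    - {"translation":[-0.324,-0.846,-0.27],"twist":[0,0,0.844]}
    - {"translation":[-0.36,-0.94,-0.3],"twist":[0,0,0.938]}

```text
t: 2.15
ee_pos: [552.7, -188.3, 344.3]
orientation: [-0.975, -2.986, -0.0]
ft_force: [-0.4, -0.0, 0.1]
width: 88.0
```

Emit:
send_rows:
  commands:
    - {"translation":[-0.036,-0.094,-0.03],"twist":[0,0,0.094]}
    - {"translation":[-0.072,-0.188,-0.06],"twist":[0,0,0.188]}
    - {"translation":[-0.108,-0.282,-0.09],"twist":[0,0,0.281]}
    - {"translation":[-0.144,-0.376,-0.12],"twist":[0,0,0.375]}
    - {"translation":[-0.18,-0.47,-0.15],"twist":[0,0,0.469]}
    - {"translation":[-0.216,-0.564,-0.18],"twist":[0,0,0.563]}
    - {"translation":[-0.252,-0.658,-0.21],"twist":[0,0,0.657]}
    - {"translation":[-0.288,-0.752,-0.24],"twist":[0,0,0.75]}
    - {"translation":[-0.324,-0.846,-0.27],"twist":[0,0,0.844]}
    - {"translation":[-0.36,-0.94,-0.3],"twist":[0,0,0.938]}

```text
t: 3.15
ee_pos: [516.7, -282.3, 314.3]
orientation: [-0.254, -3.131, -0.0]
ft_force: [0.4, 0.5, -0.1]
width: 87.6
```

Run:
```python
from h import *
w=snap('wrist','w1'); o=ctrl.get_obs(); print(o['t'],o['ee_pos'],o['orientation'],o['qpos'],o['ft_force'])
cv2.imwrite('pics/w1b.png',cv2.resize(w['img'][:,:,::-1],(800,600),interpolation=cv2.INTER_CUBIC))
```

```text
3.2 [ 516.24372498 -283.26977802  313.88245446] [-2.51101386e-01 -3.13049566e+00  1.42049065e-04] [-5.21950490e-01  4.87976210e-01  1.77227233e+00 -6.83311727e-04
  8.82247933e-01 -1.93223235e+00] [ 0.31683093 -0.89859741 -0.90586518]
```

View pics/w1b.png

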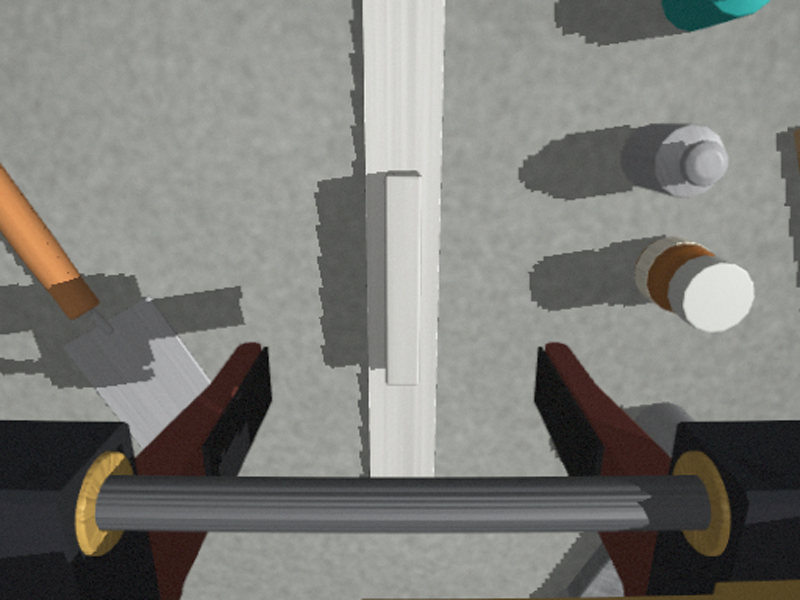

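The bar lies vertically in view. Its long edges run from (362,0) to (370,475) and (444,0) to (435,475), and the rib top spans (387–421, 176) to (387–418, 384). Weight knob is at (705,162) and jar cap at (717,297). The spatula is at left, outside the jaws.

Run:
```python
from h import *
w,d,s=load('w1'),load('side0'),load('scene0');k=1/1.5625
e=onz(w,np.array([(362,0),(370,475),(444,0),(435,475)])*k,6); print(np.round(e,1).tolist())
for i,j in((0,1),(2,3)): v=e[j]-e[i]; print('yaw',np.arctan2(v[1],v[0]))
v=(e[1]-e[0]);v/=np.linalg.norm(v);print('width',np.cross(v[:2],(e[2]-e[0])[:2]))
r=onz(w,np.array([(387,176),(421,176),(418,384),(387,384)])*k,36);print(np.round(r,1).tolist(),'ribc',r.mean(0),'len',np.linalg.norm(r[3]-r[0]),np.linalg.norm(r[1]-r[0]))
c=r.mean(0);print('rib from wrist vs side/scene px',proj(d,[c])/k,proj(s,[c])/k, proj(w,[c])/k)
print('knob',tri(w,np.array([(705,162)])*k,d,np.array([(376,302)])*k),tri(w,np.array([(705,162)])*k,s,np.array([(399,288)])*k),onz(w,np.array([(705,162)])*k,58))
# rib height two views: rib near-end top edge
print('rib end',tri(w,np.array([(404,176),(403,384)])*k,d,np.array([(417,379),(485,352)])*k))
```

```text
[[377.8, -279.6, 6.0], [642.5, -323.6, 6.0], [384.2, -240.4, 6.0], [649.0, -283.5, 6.0]]
yaw -0.16457462359022304
yaw -0.16122663527310488
width 39.74262224796067
[[460.4, -280.7, 36.0], [463.0, -264.9, 36.0], [569.6, -282.8, 36.0], [567.0, -299.0, 36.0]] ribc [ 514.99703546 -281.82992901   36.        ] len 108.11544027180436 15.994409504243821
rib from wrist vs side/scene px [[449.88669648 364.4003187 ]] [[311.26654039 289.04486591]] [[403.20856879 285.99293881]]
knob [[ 4.71607148e+02 -1.52749875e+02  7.56861460e+01  4.70847255e-01]] [[ 475.03177197 -139.07114447   51.41689263    0.83076079]] [[ 474.231949   -143.00040246   58.        ]]
rib end [[ 462.65993613 -273.11351215   31.74634154    1.27056228]
 [ 572.30971779 -291.12721676   30.28573935    1.94395843]]<stdin>:5: DeprecationWarning: Arrays of 2-dimensional vectors are deprecated. Use arrays of 3-dimensional vectors instead. (deprecated in NumPy 2.0)
```

Rib centre is (515.5,-282), yaw -0.163, with width, length and height consistent. Descending and gripping.

Emit:
send_rows:
  commands:
    - {"translation":[-0.01,0,-0.1],"twist":[0,0,0]}
    - {"translation":[-0.01,0,-0.2],"twist":[0,0,0]}
    - {"translation":[-0.01,0,-0.3],"twist":[0,0,0]}
    - {"translation":[-0.01,0,-0.4],"twist":[0,0,0]}
    - {"translation":[-0.01,0,-0.5],"twist":[0,0,0]}
    - {"translation":[-0.01,0,-0.6],"twist":[0,0,0]}
    - {"translation":[-0.01,0,-0.7],"twist":[0,0,0]}
    - {"translation":[-0.01,0,-0.8],"twist":[0,0,0]}
    - {"translation":[-0.01,0,-0.9],"twist":[0,0,0]}
    - {"translation":[-0.01,0,-1.0],"twist":[0,0,0]}

```text
t: 4.2
ee_pos: [516.0, -282.0, 213.9]
orientation: [0.257, 3.131, -0.0]
ft_force: [-0.3, 0.6, 0.4]
width: 87.5
```

Emit:
send_rows:
  commands:
    - {"translation":[0,0,-0.07],"twist":[0,0,0]}
    - {"translation":[0,0,-0.14],"twist":[0,0,0]}
    - {"translation":[0,0,-0.2],"twist":[0,0,0]}
    - {"translation":[0,0,-0.2],"twist":[0,0,0]}
    - {"translation":[0,0,-0.2],"twist":[0,0,0]}
    - {"translation":[0,0,-0.2],"twist":[0,0,0]}
    - {"translation":[0,0,-0.2],"twist":[0,0,0]}
    - {"translation":[0,0,-0.2],"twist":[0,0,0]}
    - {"translation":[0,0,-0.2],"twist":[0,0,0]}
    - {"translation":[0,0,-0.2],"twist":[0,0,0]}

```text
t: 5.2
ee_pos: [516.0, -282.0, 194.8]
orientation: [0.257, 3.131, -0.0]
ft_force: [-0.1, -1.1, -0.1]
width: 87.6
```

Emit:
send_rows:
  commands:
    - {"translation":[0,0,0],"twist":[0,0,0]}
    - {"translation":[0,0,0],"twist":[0,0,0]}
    - {"translation":[0,0,0],"twist":[0,0,0]}
    - {"translation":[0,0,0],"twist":[0,0,0]}
    - {"translation":[0,0,0],"twist":[0,0,0]}
    - {"translation":[0,0,0],"twist":[0,0,0]}
    - {"translation":[0,0,0],"twist":[0,0,0]}
    - {"translation":[0,0,0],"twist":[0,0,0]}
    - {"translation":[0,0,0],"twist":[0,0,0]}
    - {"translation":[0,0,0],"twist":[0,0,0]}
  grip: 1

```text
t: 6.2
ee_pos: [516.0, -282.0, 194.7]
orientation: [0.257, 3.131, -0.0]
ft_force: [-0.5, 0.1, -0.5]
width: 17.7
```

Rib gripped (17.7 mm). Lift, then carry toward the panel while turning.

Emit:
send_rows:
  commands:
    - {"translation":[0,0,0.03],"twist":[0,0,0]}
    - {"translation":[0,0,0.1],"twist":[0,0,0]}
    - {"translation":[0,0,0.2],"twist":[0,0,0]}
    - {"translation":[0,0,0.33],"twist":[0,0,0]}
    - {"translation":[0,0,0.46],"twist":[0,0,0]}
    - {"translation":[0,0,0.6],"twist":[0,0,0]}
    - {"translation":[0,0,0.73],"twist":[0,0,0]}
    - {"translation":[0,0,0.86],"twist":[0,0,0]}
    - {"translation":[0,0,0.95],"twist":[0,0,0]}
    - {"translation":[0,0,1.0],"twist":[0,0,0]}

```text
t: 7.2
ee_pos: [516.1, -282.1, 295.9]
orientation: [0.257, 3.13, -0.001]
ft_force: [1.1, 0.1, -2.9]
width: 17.8
```

Emit:
send_rows:
  commands:
    - {"translation":[0,0.05,0.03],"twist":[0,0,-0.04]}
    - {"translation":[0,0.15,0.06],"twist":[0,0,-0.12]}
    - {"translation":[0,0.25,0.09],"twist":[0,0,-0.2]}
    - {"translation":[0,0.35,0.12],"twist":[0,0,-0.28]}
    - {"translation":[0,0.45,0.15],"twist":[0,0,-0.36]}
    - {"translation":[0,0.55,0.18],"twist":[0,0,-0.45]}
    - {"translation":[0,0.66,0.21],"twist":[0,0,-0.54]}
    - {"translation":[0,0.77,0.24],"twist":[0,0,-0.63]}
    - {"translation":[0,0.88,0.27],"twist":[0,0,-0.72]}
    - {"translation":[0,1.0,0.3],"twist":[0,0,-0.8]}

```text
t: 8.2
ee_pos: [515.7, -181.2, 324.2]
orientation: [-0.878, -3.015, -0.0]
ft_force: [-0.5, -0.3, -3.5]
width: 18.0
```

Emit:
send_rows:
  commands:
    - {"translation":[0.02,0.1,0],"twist":[0,0,-0.08]}
    - {"translation":[0.04,0.2,0],"twist":[0,0,-0.16]}
    - {"translation":[0.06,0.3,0],"twist":[0,0,-0.24]}
    - {"translation":[0.08,0.4,0],"twist":[0,0,-0.32]}
    - {"translation":[0.1,0.5,0],"twist":[0,0,-0.4]}
    - {"translation":[0.12,0.6,0],"twist":[0,0,-0.48]}
    - {"translation":[0.14,0.7,0],"twist":[0,0,-0.56]}
    - {"translation":[0.16,0.8,0],"twist":[0,0,-0.64]}
    - {"translation":[0.18,0.9,0],"twist":[0,0,-0.72]}
    - {"translation":[0.2,1.0,0],"twist":[0,0,-0.8]}

```text
t: 9.2
ee_pos: [535.7, -81.2, 324.1]
orientation: [-1.459, -2.781, 0.001]
ft_force: [-0.1, -0.4, -3.4]
width: 18.0
```

Run:
```python
from h import *
w=snap('wrist','w2');s=snap('scene','s2');d=snap('side','d2'); o=ctrl.get_obs(); print(o['t'],o['ee_pos'],o['orientation'],o['ft_force'])
f=lambda x:cv2.resize(x['img'][:,:,::-1],(800,600),interpolation=cv2.INTER_CUBIC)
a=f(w)
# enlarged pin crops from first stills
s0=cv2.resize(load('scene0')['img'][235:290,270:400,::-1],(400,169),interpolation=cv2.INTER_CUBIC)
d0=cv2.resize(load('side0')['img'][95:150,200:330,::-1],(400,169),interpolation=cv2.INTER_CUBIC)
cv2.imwrite('pics/mix2.png',np.vstack([a[:430],np.hstack([s0,d0])]))
```

```text
9.35 [535.77201623 -81.40011612 324.2323365 ] [-1.45347816e+00 -2.78394849e+00  6.07018241e-04] [-0.60901285  0.35149727 -3.14124679]
```

View pics/mix2.png

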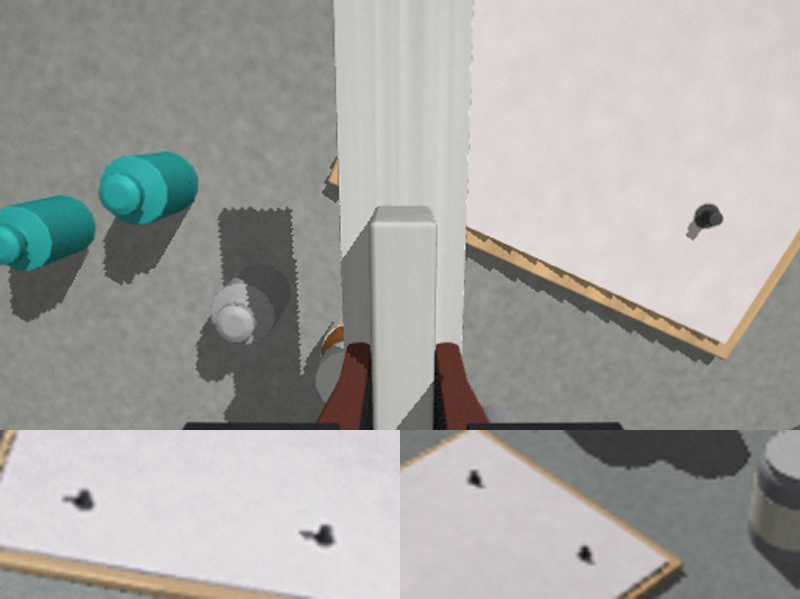

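The bar is held square in the jaws and the weight is visible at (235,320). Pin_right is at (708,215) in the wrist view. In the crops the pin tops are at (84,492) right and (324,530) left in scene, and (474,471) left and (585,548) right in side.

Run:
```python
from h import *
w0,w2,s,d=load('wrist0'),load('w2'),load('scene0'),load('side0');k=1/1.5625;q=.325
sR=(270+84*q,235+62*q);sL=(270+324*q,235+100*q);dL=(200+74*q,95+41*q);dR=(200+185*q,95+118*q)
print('side/scene L,R',tri(s,[sL,sR],d,[dL,dR]).round(1).tolist())
print('w0',onz(w0,[np.array((448,184))*k],22),'w2',onz(w2,[np.array((708,215))*k],22),'tri',tri(w0,[np.array((448,184))*k],w2,[np.array((708,215))*k]))
print('at z22 L,R: scene',onz(s,[sL,sR],22).round(1).tolist(),'side',onz(d,[dL,dR],22).round(1).tolist())
print('board corner w2', onz(w2,[np.array((726,355))*k],9),'w0',onz(w0,np.array([(547,262),(205,322)])*k,9))
print('weight knob', onz(w2,[np.array((235,322))*k],58),tri(load('w1'),[np.array((705,162))*k],w2,[np.array((235,322))*k]))
```

```text
side/scene L,R [[626.2, 192.0, 21.5, 0.2], [655.0, 38.8, 21.1, 3.0]]
w0 [[653.90512013  40.13974864  22.        ]] w2 [[649.16984527  38.1581105   22.        ]] tri [[654.40943322  39.53280848  13.15017692   0.81427659]]
at z22 L,R: scene [[626.7, 192.1, 22.0], [654.6, 40.1, 22.0]] side [[625.9, 191.3, 22.0], [655.0, 36.4, 22.0]]
board corner w2 [[725.04282467 -14.62384467   9.        ]] w0 [[727.21882742 -16.39883808   9.        ]
 [476.88346166 -62.43200638   9.        ]]
weight knob [[ 475.44051942 -138.70148687   58.        ]] [[ 4.75034984e+02 -1.40764796e+02  5.37918084e+01  3.15064530e-01]]
```

Pins: L (626,192) and R (654,39), separation 155, line angle 0.181 rad, tops at 21–22 mm as expected. The bar's lay-down centre is (572.4,103), 45 mm clear of contact.

Emit:
send_rows:
  commands:
    - {"translation":[0.018,0.092,0],"twist":[0,0,-0.043]}
    - {"translation":[0.036,0.185,0],"twist":[0,0,-0.085]}
    - {"translation":[0.055,0.277,0],"twist":[0,0,-0.128]}
    - {"translation":[0.073,0.37,0],"twist":[0,0,-0.17]}
    - {"translation":[0.091,0.462,0],"twist":[0,0,-0.213]}
    - {"translation":[0.109,0.555,0],"twist":[0,0,-0.256]}
    - {"translation":[0.127,0.647,0],"twist":[0,0,-0.298]}
    - {"translation":[0.146,0.74,0],"twist":[0,0,-0.341]}
    - {"translation":[0.164,0.832,0],"twist":[0,0,-0.383]}
    - {"translation":[0.182,0.925,0],"twist":[0,0,-0.426]}

```text
t: 10.35
ee_pos: [554.0, 10.4, 324.4]
orientation: [-1.744, -2.612, 0.001]
ft_force: [-0.2, -0.1, -3.2]
width: 17.9
```

Emit:
send_rows:
  commands:
    - {"translation":[0.018,0.092,0],"twist":[0,0,-0.043]}
    - {"translation":[0.036,0.185,0],"twist":[0,0,-0.085]}
    - {"translation":[0.055,0.277,0],"twist":[0,0,-0.128]}
    - {"translation":[0.073,0.37,0],"twist":[0,0,-0.17]}
    - {"translation":[0.091,0.462,0],"twist":[0,0,-0.213]}
    - {"translation":[0.109,0.555,0],"twist":[0,0,-0.256]}
    - {"translation":[0.127,0.647,0],"twist":[0,0,-0.298]}
    - {"translation":[0.146,0.74,0],"twist":[0,0,-0.341]}
    - {"translation":[0.164,0.832,0],"twist":[0,0,-0.383]}
    - {"translation":[0.182,0.925,0],"twist":[0,0,-0.426]}

```text
t: 11.35
ee_pos: [572.3, 102.8, 324.3]
orientation: [-2.012, -2.412, 0.001]
ft_force: [0.3, 0.4, -3.2]
width: 17.6
```

Emit:
send_rows:
  commands:
    - {"translation":[0,0,-0.1],"twist":[0,0,0]}
    - {"translation":[0,0,-0.22],"twist":[0,0,0]}
    - {"translation":[0,0,-0.34],"twist":[0,0,0]}
    - {"translation":[0,0,-0.46],"twist":[0,0,0]}
    - {"translation":[0,0,-0.58],"twist":[0,0,0]}
    - {"translation":[0,0,-0.7],"twist":[0,0,0]}
    - {"translation":[0,0,-0.8],"twist":[0,0,0]}
    - {"translation":[0,0,-0.9],"twist":[0,0,0]}
    - {"translation":[0,0,-0.96],"twist":[0,0,0]}
    - {"translation":[0,0,-1.0],"twist":[0,0,0]}

```text
t: 12.35
ee_pos: [572.3, 103.0, 224.0]
orientation: [-2.011, -2.413, 0.001]
ft_force: [0.4, 0.3, -4.7]
width: 17.9
```

Emit:
send_rows:
  commands:
    - {"translation":[0,0,-0.03],"twist":[0,0,0]}
    - {"translation":[0,0,-0.06],"twist":[0,0,0]}
    - {"translation":[0,0,-0.09],"twist":[0,0,0]}
    - {"translation":[0,0,-0.11],"twist":[0,0,0]}
    - {"translation":[0,0,-0.13],"twist":[0,0,0]}
    - {"translation":[0,0,-0.14],"twist":[0,0,0]}
    - {"translation":[0,0,-0.15],"twist":[0,0,0]}
    - {"translation":[0,0,-0.16],"twist":[0,0,0]}
    - {"translation":[0,0,-0.165],"twist":[0,0,0]}
    - {"translation":[0,0,-0.17],"twist":[0,0,0]}

```text
t: 13.35
ee_pos: [572.4, 103.0, 207.7]
orientation: [2.012, 2.413, 0.0]
ft_force: [-0.8, -1.0, -3.6]
width: 18.0
```

Emit:
send_rows:
  commands:
    - {"translation":[0,0,-0.003],"twist":[0,0,0]}
    - {"translation":[0,0,-0.006],"twist":[0,0,0]}
    - {"translation":[0,0,-0.009],"twist":[0,0,0]}
    - {"translation":[0,0,-0.012],"twist":[0,0,0]}
    - {"translation":[0,0,-0.012],"twist":[0,0,0]}
    - {"translation":[0,0,-0.012],"twist":[0,0,0]}
    - {"translation":[0,0,-0.012],"twist":[0,0,0]}
    - {"translation":[0,0,-0.012],"twist":[0,0,0]}
    - {"translation":[0,0,-0.012],"twist":[0,0,0]}
    - {"translation":[0,0,-0.012],"twist":[0,0,0]}

```text
t: 14.35
ee_pos: [572.4, 103.0, 206.7]
orientation: [2.012, 2.413, 0.0]
ft_force: [-2.0, 0.1, 5.0]
width: 18.1
```

Touchdown (about 8 N). Sliding 38 mm toward the pins, then the last millimetres slowly.

Emit:
send_rows:
  commands:
    - {"translation":[0.037,0.007,0.002],"twist":[0,0,0]}
    - {"translation":[0.075,0.014,0.002],"twist":[0,0,0]}
    - {"translation":[0.112,0.02,0.002],"twist":[0,0,0]}
    - {"translation":[0.15,0.027,0.002],"twist":[0,0,0]}
    - {"translation":[0.187,0.034,0.002],"twist":[0,0,0]}
    - {"translation":[0.224,0.041,0.002],"twist":[0,0,0]}
    - {"translation":[0.262,0.048,0.002],"twist":[0,0,0]}
    - {"translation":[0.3,0.054,0.002],"twist":[0,0,0]}
    - {"translation":[0.337,0.061,0.002],"twist":[0,0,0]}
    - {"translation":[0.374,0.068,0.002],"twist":[0,0,0]}

```text
t: 15.35
ee_pos: [610.1, 109.9, 206.7]
orientation: [-2.012, -2.413, 0.0]
ft_force: [-3.3, -0.3, 5.5]
width: 17.6
```

Run:
```python
from h import *
s=snap('scene','s3');d=snap('side','d3');o=ctrl.get_obs();print(o['t'],o['ee_pos'],o['ft_force'],o['moment'])
a=cv2.resize(s['img'][170:315,230:430,::-1],(800,580),interpolation=cv2.INTER_CUBIC);cv2.imwrite('pics/s3c.png',a)
```

```text
15.45 [610.67370895 109.97173587 206.68889267] [-0.25868124 -0.03240324  1.30355374] [0.00796456 0.02519299 0.01404775]
```

View pics/s3c.png

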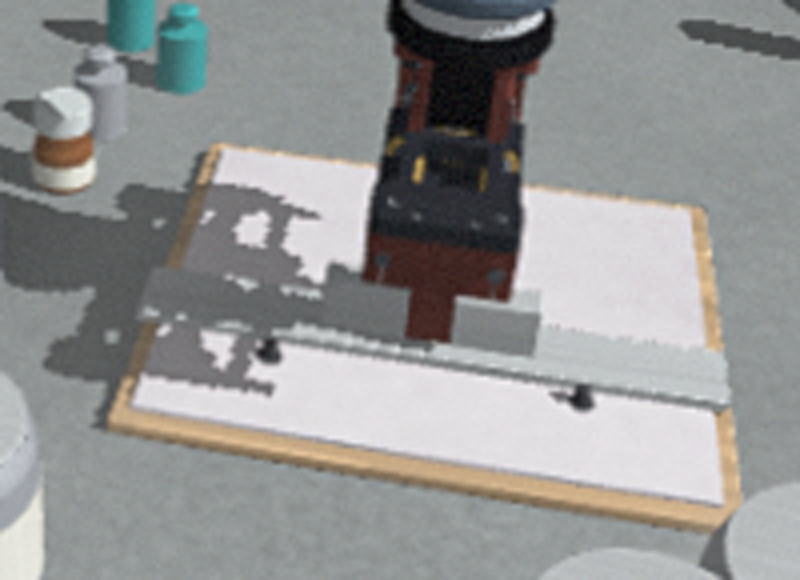

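The bar lies on the panel nearly parallel to the pins, at (268,348) and (580,397), with a few mm of gap. Creeping up now.

Emit:
send_rows:
  commands:
    - {"translation":[0.005,0.001,0],"twist":[0,0,0]}
    - {"translation":[0.01,0.002,0],"twist":[0,0,0]}
    - {"translation":[0.015,0.003,0],"twist":[0,0,0]}
    - {"translation":[0.02,0.004,0],"twist":[0,0,0]}
    - {"translation":[0.025,0.005,0],"twist":[0,0,0]}
    - {"translation":[0.03,0.005,0],"twist":[0,0,0]}
    - {"translation":[0.035,0.006,0],"twist":[0,0,0]}
    - {"translation":[0.04,0.007,0],"twist":[0,0,0]}
    - {"translation":[0.04,0.007,0],"twist":[0,0,0]}
    - {"translation":[0.04,0.007,0],"twist":[0,0,0]}

```text
t: 16.45
ee_pos: [613.7, 110.5, 206.7]
orientation: [-2.011, -2.413, 0.0]
ft_force: [-3.1, -0.9, 4.5]
width: 17.8
```

Run:
```python
from h import *
o=ctrl.get_obs();print(o['t'],o['ee_pos'],o['ft_force'],o['moment'])
```

```text
16.45 [613.72593732 110.51744314 206.68067209] [-3.06955051 -0.9258632   4.52816139] [-0.06404586  0.71363139 -0.02208907]
```

Still only drag. Another 2.5 mm.

Emit:
send_rows:
  commands:
    - {"translation":[0.004,0.001,0],"twist":[0,0,0]}
    - {"translation":[0.008,0.001,0],"twist":[0,0,0]}
    - {"translation":[0.012,0.002,0],"twist":[0,0,0]}
    - {"translation":[0.016,0.003,0],"twist":[0,0,0]}
    - {"translation":[0.02,0.004,0],"twist":[0,0,0]}
    - {"translation":[0.025,0.005,0],"twist":[0,0,0]}
    - {"translation":[0.025,0.005,0],"twist":[0,0,0]}
    - {"translation":[0.025,0.005,0],"twist":[0,0,0]}
    - {"translation":[0.025,0.005,0],"twist":[0,0,0]}
    - {"translation":[0.025,0.005,0],"twist":[0,0,0]}

```text
t: 17.45
ee_pos: [615.5, 110.9, 206.7]
orientation: [-2.01, -2.412, 0.003]
ft_force: [-7.0, -1.3, 9.4]
width: 18.0
```

Run:
```python
from h import *
o=ctrl.get_obs();print(o['t'],o['ee_pos'],o['ft_force'],o['moment'])
```

```text
17.45 [615.5106372  110.85800439 206.71205555] [-7.02234402 -1.25676038  9.35263639] [-0.23992688  1.24328137  0.03060293]
```

Emit:
send_rows:
  commands:
    - {"translation":[0.003,0.0005,0],"twist":[0,0,0]}
    - {"translation":[0.006,0.001,0],"twist":[0,0,0]}
    - {"translation":[0.009,0.0015,0],"twist":[0,0,0]}
    - {"translation":[0.01,0.002,0],"twist":[0,0,0]}
    - {"translation":[0.01,0.002,0],"twist":[0,0,0]}
    - {"translation":[0.01,0.002,0],"twist":[0,0,0]}
    - {"translation":[0.01,0.002,0],"twist":[0,0,0]}
    - {"translation":[0.01,0.002,0],"twist":[0,0,0]}
    - {"translation":[0.01,0.002,0],"twist":[0,0,0]}
    - {"translation":[0.01,0.002,0],"twist":[0,0,0]}

```text
t: 18.45
ee_pos: [616.0, 110.9, 206.7]
orientation: [-2.01, -2.411, 0.005]
ft_force: [-10.5, -2.6, 12.1]
width: 17.7
```

Run:
```python
from h import *
o=ctrl.get_obs();print(o['t'],o['ee_pos'],o['orientation'],o['ft_force'],o['moment'])
s=snap('scene','s4');d=snap('side','d4')
a=cv2.resize(s['img'][235:290,275:415,::-1],(800,314),interpolation=cv2.INTER_CUBIC)
b=cv2.resize(d['img'][85:165,180:320,::-1],(500,286),interpolation=cv2.INTER_CUBIC)
b=cv2.copyMakeBorder(b,0,0,0,300,cv2.BORDER_CONSTANT);cv2.imwrite('pics/m4.png',np.vstack([a,b]))
```

```text
18.45 [615.96847567 110.9287746  206.73920914] [-2.00958509 -2.41122272  0.00533566] [-10.47958709  -2.62047941  12.14239101] [-0.4176791   1.75431536  0.08073428]
```

View pics/m4.png

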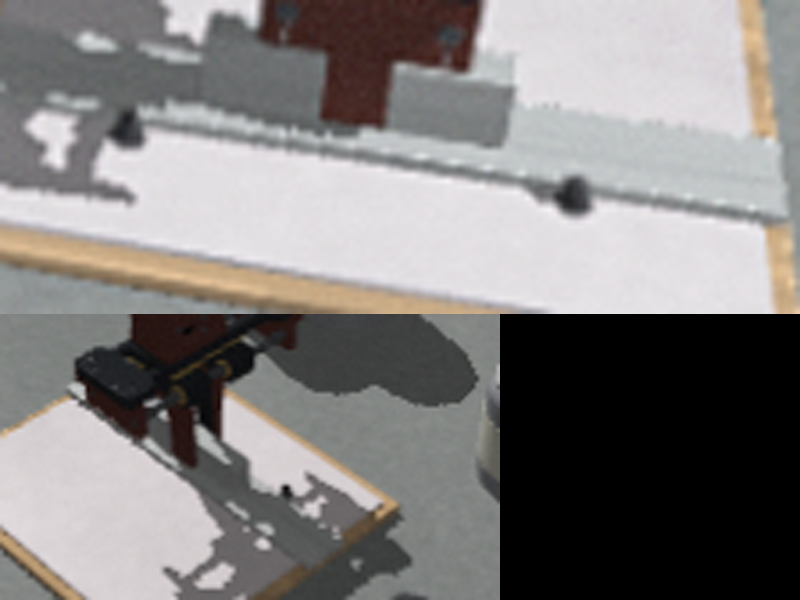

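The edge appears to meet both pins. Moment Mz is nearly balanced, so I probe with a small yaw (+0.01 rad) to confirm both contacts.

Emit:
send_rows:
  commands:
    - {"translation":[0.001,0,0],"twist":[0,0,0.004]}
    - {"translation":[0.002,0,0],"twist":[0,0,0.008]}
    - {"translation":[0.003,0.001,0],"twist":[0,0,0.012]}
    - {"translation":[0.004,0.001,0],"twist":[0,0,0.016]}
    - {"translation":[0.005,0.001,0],"twist":[0,0,0.02]}
    - {"translation":[0.005,0.001,0],"twist":[0,0,0.02]}
    - {"translation":[0.005,0.001,0],"twist":[0,0,0.02]}
    - {"translation":[0.005,0.001,0],"twist":[0,0,0.02]}
    - {"translation":[0.005,0.001,0],"twist":[0,0,0.02]}
    - {"translation":[0.005,0.001,0],"twist":[0,0,0.02]}

```text
t: 19.55
ee_pos: [616.7, 110.9, 206.7]
orientation: [-1.998, -2.422, 0.005]
ft_force: [-8.9, -2.7, 11.4]
width: 17.4
```

Run:
```python
from h import *
o=ctrl.get_obs();print(o['t'],o['ee_pos'],o['orientation'],o['ft_force'],o['moment'])
```

```text
19.55 [616.67661536 110.93873319 206.71906414] [-1.99783489 -2.42161136  0.00476176] [-8.88726437 -2.70504891 11.36348612] [-0.49462736  1.51299645  0.06810678]
```

Emit:
send_rows:
  commands:
    - {"translation":[0.001,0,0],"twist":[0,0,-0.004]}
    - {"translation":[0.002,0,0],"twist":[0,0,-0.008]}
    - {"translation":[0.003,0.001,0],"twist":[0,0,-0.012]}
    - {"translation":[0.004,0.001,0],"twist":[0,0,-0.016]}
    - {"translation":[0.005,0.001,0],"twist":[0,0,-0.02]}
    - {"translation":[0.005,0.001,0],"twist":[0,0,-0.02]}
    - {"translation":[0.005,0.001,0],"twist":[0,0,-0.02]}
    - {"translation":[0.005,0.001,0],"twist":[0,0,-0.02]}
    - {"translation":[0.005,0.001,0],"twist":[0,0,-0.02]}
    - {"translation":[0.005,0.001,0],"twist":[0,0,-0.02]}

```text
t: 20.55
ee_pos: [616.9, 111.0, 206.7]
orientation: [-2.008, -2.413, 0.006]
ft_force: [-10.6, -3.1, 12.3]
width: 17.7
```

Run:
```python
from h import *
o=ctrl.get_obs();print(o['t'],o['ee_pos'],o['orientation'],o['ft_force'],o['moment'])
```

```text
20.55 [616.86932711 111.03228547 206.73321928] [-2.00816984 -2.41257544  0.00633371] [-10.64065709  -3.14059379  12.34619327] [-0.48324046  1.80949484  0.43098939]
```

Yaw + was free, while yaw − loads the moment to 0.43. So only pin_left touches. Turning + with the centre advancing until Mz goes negative.

Emit:
send_rows:
  commands:
    - {"translation":[0.0,0,0],"twist":[0,0,0.008]}
    - {"translation":[0.0,0,0],"twist":[0,0,0.016]}
    - {"translation":[0.0,0,0],"twist":[0,0,0.024]}
    - {"translation":[0.002,0,0],"twist":[0,0,0.03]}
    - {"translation":[0.004,0.001,0],"twist":[0,0,0.035]}
    - {"translation":[0.006,0.001,0],"twist":[0,0,0.04]}
    - {"translation":[0.006,0.001,0],"twist":[0,0,0.04]}
    - {"translation":[0.006,0.001,0],"twist":[0,0,0.04]}
    - {"translation":[0.006,0.001,0],"twist":[0,0,0.04]}
    - {"translation":[0.006,0.001,0],"twist":[0,0,0.04]}

```text
t: 21.55
ee_pos: [617.4, 111.0, 206.7]
orientation: [-1.986, -2.43, 0.006]
ft_force: [-11.9, -4.3, 13.3]
width: 18.0
```

Run:
```python
from h import *
o=ctrl.get_obs();print(o['t'],o['ee_pos'],o['orientation'],o['ft_force'],o['moment'])
```

```text
21.55 [617.38966527 111.00218098 206.74726656] [-1.98588737 -2.43020986  0.00623839] [-11.88699407  -4.33136996  13.30937379] [-0.60063623  1.88101911 -0.19425146]
```

Emit:
send_rows:
  commands:
    - {"translation":[0.0,0,0],"twist":[0,0,0.006]}
    - {"translation":[0.0,0,0],"twist":[0,0,0.012]}
    - {"translation":[0.0,0,0],"twist":[0,0,0.018]}
    - {"translation":[0,0,0],"twist":[0,0,0.02]}
    - {"translation":[0,0,0],"twist":[0,0,0.02]}
    - {"translation":[0,0,0],"twist":[0,0,0.02]}
    - {"translation":[0,0,0],"twist":[0,0,0.02]}
    - {"translation":[0,0,0],"twist":[0,0,0.02]}
    - {"translation":[0,0,0],"twist":[0,0,0.02]}
    - {"translation":[0,0,0],"twist":[0,0,0.02]}

```text
t: 22.55
ee_pos: [617.4, 110.9, 206.7]
orientation: [-1.975, -2.439, 0.006]
ft_force: [-10.5, -3.5, 13.0]
width: 17.5
```

Run:
```python
from h import *
o=ctrl.get_obs();print(o['t'],o['ee_pos'],o['orientation'],o['ft_force'],o['moment'])
```

```text
22.55 [617.41765019 110.91624538 206.72144272] [-1.97483502 -2.43898286  0.00587909] [-10.53644428  -3.45318951  13.04731108] [-0.63762926  1.86708516 -0.56365766]
```

Mz = -0.56 now, so both contacts are loaded either side. The balance point is about 0.015 rad back. Go there with a slight extra push.

Emit:
send_rows:
  commands:
    - {"translation":[0.002,0,0],"twist":[0,0,-0.006]}
    - {"translation":[0.004,0.001,0],"twist":[0,0,-0.012]}
    - {"translation":[0.006,0.001,0],"twist":[0,0,-0.018]}
    - {"translation":[0.008,0.001,0],"twist":[0,0,-0.024]}
    - {"translation":[0.01,0.002,0],"twist":[0,0,-0.03]}
    - {"translation":[0.01,0.002,0],"twist":[0,0,-0.03]}
    - {"translation":[0.01,0.002,0],"twist":[0,0,-0.03]}
    - {"translation":[0.01,0.002,0],"twist":[0,0,-0.03]}
    - {"translation":[0.01,0.002,0],"twist":[0,0,-0.03]}
    - {"translation":[0.01,0.002,0],"twist":[0,0,-0.03]}

```text
t: 23.55
ee_pos: [617.8, 111.1, 206.8]
orientation: [-1.99, -2.425, 0.009]
ft_force: [-14.1, -4.9, 16.7]
width: 17.8
```

Run:
```python
from h import *
o=ctrl.get_obs();print(o['t'],o['ee_pos'],o['orientation'],o['ft_force'],o['moment'])
s=snap('scene','s5')
a=cv2.resize(s['img'][235:290,275:415,::-1],(800,314),interpolation=cv2.INTER_CUBIC);cv2.imwrite('pics/s5.png',a)
```

```text
23.55 [617.80655569 111.09331083 206.77548351] [-1.99024389 -2.4252715   0.00876593] [-14.07380234  -4.89125283  16.66582695] [-0.75197265  2.37508953  0.15625316]
```

View pics/s5.png

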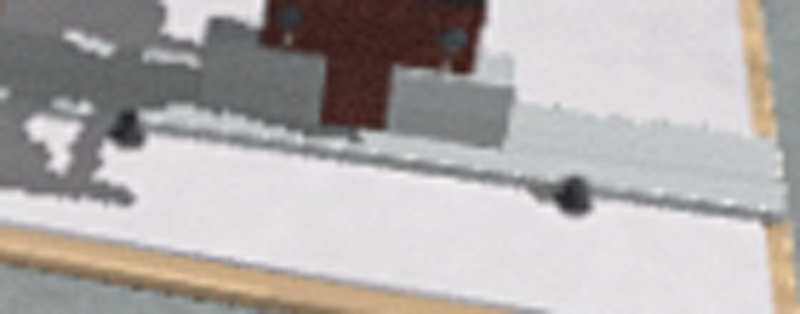

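Fx = 14 N with balanced moment, and the edge is flush at both pins, (128,128) and (575,193). Releasing and lifting.

Emit:
send_rows:
  commands:
    - {"translation":[0,0,0],"twist":[0,0,0]}
    - {"translation":[0,0,0],"twist":[0,0,0]}
    - {"translation":[0,0,0],"twist":[0,0,0]}
    - {"translation":[0,0,0],"twist":[0,0,0]}
    - {"translation":[0,0,0],"twist":[0,0,0]}
    - {"translation":[0,0,0],"twist":[0,0,0]}
    - {"translation":[0,0,0],"twist":[0,0,0]}
    - {"translation":[0,0,0],"twist":[0,0,0]}
    - {"translation":[0,0,0.02],"twist":[0,0,0]}
    - {"translation":[0,0,0.05],"twist":[0,0,0]}
  grip: -1

```text
t: 24.6
ee_pos: [619.8, 111.7, 211.7]
orientation: [-1.993, -2.428, 0.0]
ft_force: [-1.3, 0.2, 0.4]
width: 87.3
```

Emit:
send_rows:
  commands:
    - {"translation":[0,0,0.1],"twist":[0,0,0]}
    - {"translation":[0,0,0.2],"twist":[0,0,0]}
    - {"translation":[0,0,0.3],"twist":[0,0,0]}
    - {"translation":[0,0,0.4],"twist":[0,0,0]}
    - {"translation":[0,0,0.5],"twist":[0,0,0]}
    - {"translation":[0,0,0.6],"twist":[0,0,0]}
    - {"translation":[0,0,0.7],"twist":[0,0,0]}
    - {"translation":[0,0,0.8],"twist":[0,0,0]}
    - {"translation":[0,0,0.9],"twist":[0,0,0]}
    - {"translation":[0,0,1.0],"twist":[0,0,0]}

```text
t: 25.6
ee_pos: [619.8, 111.7, 312.5]
orientation: [-1.993, -2.428, 0.0]
ft_force: [0.3, 0.2, -0.6]
width: 87.9
```

Run:
```python
from h import *
o=ctrl.get_obs();print(o['t'],o['ee_pos'],o['orientation'],o['ft_force'],o['moment'])
s=snap('scene','s6');w=snap('wrist','w6')
a=cv2.resize(s['img'][235:290,275:415,::-1],(800,314),interpolation=cv2.INTER_CUBIC)
b=cv2.resize(w['img'][:,:,::-1],(380,285),interpolation=cv2.INTER_AREA);b=cv2.copyMakeBorder(b,0,0,0,420,cv2.BORDER_CONSTANT)
cv2.imwrite('pics/s6.png',np.vstack([a,b]))
```

```text
25.6 [619.84042292 111.74823923 312.48509513] [-1.99338754e+00 -2.42812967e+00  5.76887741e-05] [ 0.30266897  0.22581245 -0.61128021] [-0.02033945 -0.01349709  0.0334668 ]
```

View pics/s6.png

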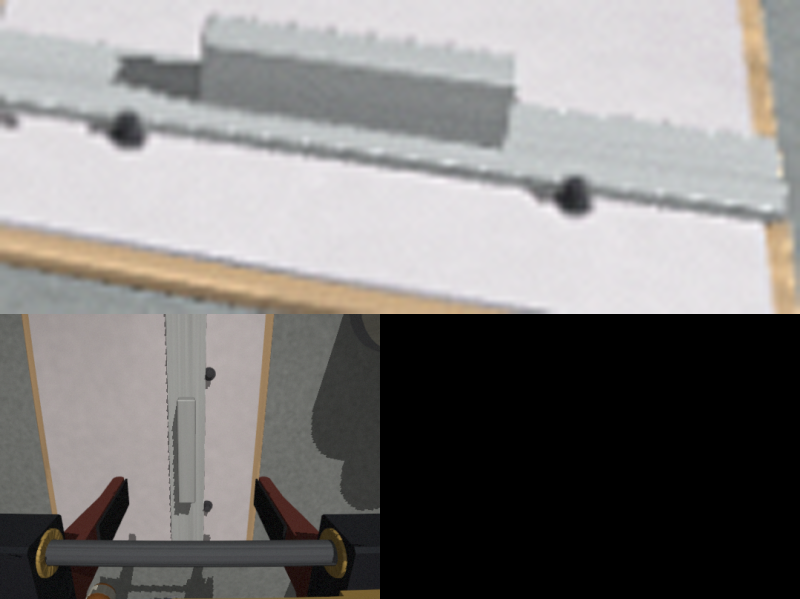

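Released: both pins still appear flush with the edge, scene (128,128) and (575,195). Going to the weight at (475,-140.5) with jaws along y and a limited opening of about 56 mm.

Emit:
send_rows:
  commands:
    - {"translation":[-0.048,-0.084,-0.004],"twist":[0,0,0.092]}
    - {"translation":[-0.097,-0.168,-0.008],"twist":[0,0,0.183]}
    - {"translation":[-0.145,-0.252,-0.013],"twist":[0,0,0.275]}
    - {"translation":[-0.193,-0.336,-0.017],"twist":[0,0,0.367]}
    - {"translation":[-0.242,-0.42,-0.021],"twist":[0,0,0.458]}
    - {"translation":[-0.29,-0.504,-0.025],"twist":[0,0,0.55]}
    - {"translation":[-0.338,-0.588,-0.029],"twist":[0,0,0.642]}
    - {"translation":[-0.386,-0.672,-0.033],"twist":[0,0,0.733]}
    - {"translation":[-0.435,-0.756,-0.038],"twist":[0,0,0.825]}
    - {"translation":[-0.483,-0.84,-0.042],"twist":[0,0,0.917]}
  grip: -0.27

```text
t: 26.7
ee_pos: [571.2, 27.4, 307.1]
orientation: [-1.386, -2.818, 0.001]
ft_force: [-0.4, -0.6, 0.2]
width: 55.8
```

Emit:
send_rows:
  commands:
    - {"translation":[-0.048,-0.084,-0.004],"twist":[0,0,0.092]}
    - {"translation":[-0.097,-0.168,-0.008],"twist":[0,0,0.183]}
    - {"translation":[-0.145,-0.252,-0.013],"twist":[0,0,0.275]}
    - {"translation":[-0.193,-0.336,-0.017],"twist":[0,0,0.367]}
    - {"translation":[-0.242,-0.42,-0.021],"twist":[0,0,0.458]}
    - {"translation":[-0.29,-0.504,-0.025],"twist":[0,0,0.55]}
    - {"translation":[-0.338,-0.588,-0.029],"twist":[0,0,0.642]}
    - {"translation":[-0.386,-0.672,-0.033],"twist":[0,0,0.733]}
    - {"translation":[-0.435,-0.756,-0.038],"twist":[0,0,0.825]}
    - {"translation":[-0.483,-0.84,-0.042],"twist":[0,0,0.917]}

```text
t: 27.7
ee_pos: [522.9, -56.6, 303.0]
orientation: [-0.71, -3.06, 0.0]
ft_force: [-0.1, -0.6, 0.0]
width: 55.6
```

Emit:
send_rows:
  commands:
    - {"translation":[-0.048,-0.084,-0.004],"twist":[0,0,0.092]}
    - {"translation":[-0.097,-0.168,-0.008],"twist":[0,0,0.183]}
    - {"translation":[-0.145,-0.252,-0.013],"twist":[0,0,0.275]}
    - {"translation":[-0.193,-0.336,-0.017],"twist":[0,0,0.367]}
    - {"translation":[-0.242,-0.42,-0.021],"twist":[0,0,0.458]}
    - {"translation":[-0.29,-0.504,-0.025],"twist":[0,0,0.55]}
    - {"translation":[-0.338,-0.588,-0.029],"twist":[0,0,0.642]}
    - {"translation":[-0.386,-0.672,-0.033],"twist":[0,0,0.733]}
    - {"translation":[-0.435,-0.756,-0.038],"twist":[0,0,0.825]}
    - {"translation":[-0.483,-0.842,-0.042],"twist":[0,0,0.917]}

```text
t: 28.7
ee_pos: [474.7, -140.7, 298.8]
orientation: [0.004, -3.141, -0.0]
ft_force: [0.3, -0.2, -1.1]
width: 56.2
```

Run:
```python
from h import *
w=snap('wrist','w7'); o=ctrl.get_obs(); print(o['t'],o['ee_pos'],o['orientation'],o['width'])
cv2.imwrite('pics/w7b.png',cv2.resize(w['img'][:,:,::-1],(800,600),interpolation=cv2.INTER_CUBIC))
k=1/1.5625
print('expected knob top px',proj(w,[[475,-140.5,58]])/k,'base',proj(w,[[475,-140.5,0]])/k)
```

```text
28.75 [ 474.11257529 -141.47219133  298.69897175] [ 7.12296528e-03 -3.14046852e+00  6.12289105e-05] 55.4474868935158
expected knob top px [[403.40564375 315.89976058]] base [[403.09776263 278.83246752]]
```

View pics/w7b.png

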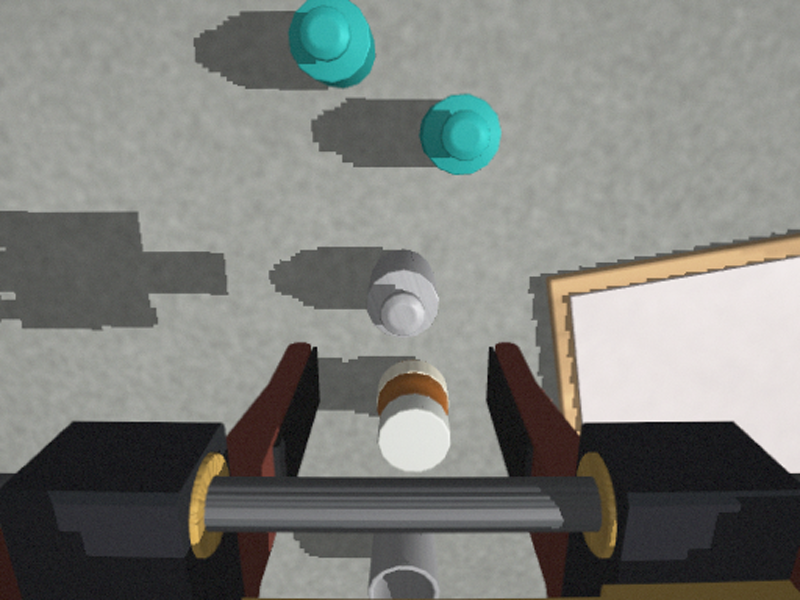

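Knob seen at (403,313), predicted (403,316); the weight sits between the turquoise pieces and the jar. Descend and grip.

Emit:
send_rows:
  commands:
    - {"translation":[0,0,-0.1],"twist":[0,0,0]}
    - {"translation":[0,0,-0.22],"twist":[0,0,0]}
    - {"translation":[0,0,-0.34],"twist":[0,0,0]}
    - {"translation":[0,0,-0.46],"twist":[0,0,0]}
    - {"translation":[0,0,-0.58],"twist":[0,0,0]}
    - {"translation":[0,0,-0.7],"twist":[0,0,0]}
    - {"translation":[0,0,-0.82],"twist":[0,0,0]}
    - {"translation":[0,0,-0.92],"twist":[0,0,0]}
    - {"translation":[0,0,-0.99],"twist":[0,0,0]}
    - {"translation":[0,0,-0.99],"twist":[0,0,0]}

```text
t: 29.75
ee_pos: [474.7, -140.4, 199.1]
orientation: [0.001, -3.14, -0.001]
ft_force: [-0.2, 0.3, -0.3]
width: 55.6
```

Emit:
send_rows:
  commands:
    - {"translation":[0,0,0],"twist":[0,0,0]}
    - {"translation":[0,0,0],"twist":[0,0,0]}
    - {"translation":[0,0,0],"twist":[0,0,0]}
    - {"translation":[0,0,0],"twist":[0,0,0]}
    - {"translation":[0,0,0],"twist":[0,0,0]}
    - {"translation":[0,0,0],"twist":[0,0,0]}
    - {"translation":[0,0,0],"twist":[0,0,0]}
    - {"translation":[0,0,0],"twist":[0,0,0]}
    - {"translation":[0,0,0],"twist":[0,0,0]}
    - {"translation":[0,0,0],"twist":[0,0,0]}
  grip: 1

```text
t: 30.75
ee_pos: [475.2, -140.6, 200.5]
orientation: [-0.001, 3.141, -0.0]
ft_force: [-0.2, -0.0, 5.6]
width: 33.2
```

Emit:
send_rows:
  commands:
    - {"translation":[0,0,0.04],"twist":[0,0,0]}
    - {"translation":[0,0,0.12],"twist":[0,0,0]}
    - {"translation":[0,0,0.24],"twist":[0,0,0]}
    - {"translation":[0,0,0.36],"twist":[0,0,0]}
    - {"translation":[0,0,0.48],"twist":[0,0,0]}
    - {"translation":[0,0,0.6],"twist":[0,0,0]}
    - {"translation":[0,0,0.72],"twist":[0,0,0]}
    - {"translation":[0,0,0.84],"twist":[0,0,0]}
    - {"translation":[0,0,0.94],"twist":[0,0,0]}
    - {"translation":[0,0,1.0],"twist":[0,0,0]}

```text
t: 31.75
ee_pos: [475.1, -140.5, 301.2]
orientation: [-0.001, 3.141, -0.001]
ft_force: [-0.1, 0.7, -2.8]
width: 33.0
```

Weight gripped (33 mm) and lifted. Carry to over the -y end of the bar, (637.8, 5).

Emit:
send_rows:
  commands:
    - {"translation":[0.04,0.036,0],"twist":[0,0,0.01]}
    - {"translation":[0.12,0.11,0],"twist":[0,0,0.03]}
    - {"translation":[0.2,0.18,0],"twist":[0,0,0.05]}
    - {"translation":[0.29,0.26,0],"twist":[0,0,0.07]}
    - {"translation":[0.38,0.34,0],"twist":[0,0,0.09]}
    - {"translation":[0.47,0.42,0],"twist":[0,0,0.11]}
    - {"translation":[0.56,0.5,0],"twist":[0,0,0.13]}
    - {"translation":[0.65,0.58,0],"twist":[0,0,0.15]}
    - {"translation":[0.73,0.66,0],"twist":[0,0,0.17]}
    - {"translation":[0.81,0.73,0],"twist":[0,0,0.19]}

```text
t: 32.75
ee_pos: [556.6, -66.7, 300.0]
orientation: [0.152, -3.138, -0.0]
ft_force: [0.2, -0.5, -3.6]
width: 33.4
```

Emit:
send_rows:
  commands:
    - {"translation":[0.08,0.072,0],"twist":[0,0,0.02]}
    - {"translation":[0.17,0.15,0],"twist":[0,0,0.04]}
    - {"translation":[0.26,0.23,0],"twist":[0,0,0.06]}
    - {"translation":[0.35,0.31,0],"twist":[0,0,0.08]}
    - {"translation":[0.44,0.39,0],"twist":[0,0,0.1]}
    - {"translation":[0.53,0.47,0],"twist":[0,0,0.12]}
    - {"translation":[0.62,0.55,0],"twist":[0,0,0.14]}
    - {"translation":[0.7,0.62,0],"twist":[0,0,0.16]}
    - {"translation":[0.77,0.69,0],"twist":[0,0,0.18]}
    - {"translation":[0.817,0.725,0],"twist":[0,0,0.19]}

```text
t: 33.75
ee_pos: [638.3, 5.8, 300.0]
orientation: [-0.301, 3.127, 0.0]
ft_force: [-0.1, -0.2, -3.3]
width: 33.2
```

Run:
```python
from h import *
w=snap('wrist','w8'); s=snap('scene','s8'); o=ctrl.get_obs(); print(o['t'],o['ee_pos'],o['orientation'],o['ft_force'])
k=1/1.5625
a=cv2.resize(w['img'][:,:,::-1],(800,600),interpolation=cv2.INTER_CUBIC)
# predicted bar outline
c=np.array([617.3,111.1,18]);u=np.array([.19,-.982,0]);n=np.array([.982,.19,0])
P=[c+u*a_+n*b for a_,b in((150,20),(150,-20),(-150,-20),(-150,20))]
for p in proj(w,P)/k: cv2.circle(a,tuple(int(v) for v in p),4,(0,0,255),1)
for p in proj(w,[c+u*108,c+u*150,c])/k: cv2.circle(a,tuple(int(v) for v in p),4,(255,0,0),1)
cv2.imwrite('pics/w8b.png',a)
```

```text
33.85 [638.21820691   5.54793096 300.04349477] [-3.00323945e-01  3.12680879e+00 -4.91342843e-05] [-0.16812363 -0.16022826 -3.37333911]
```

View pics/w8b.png

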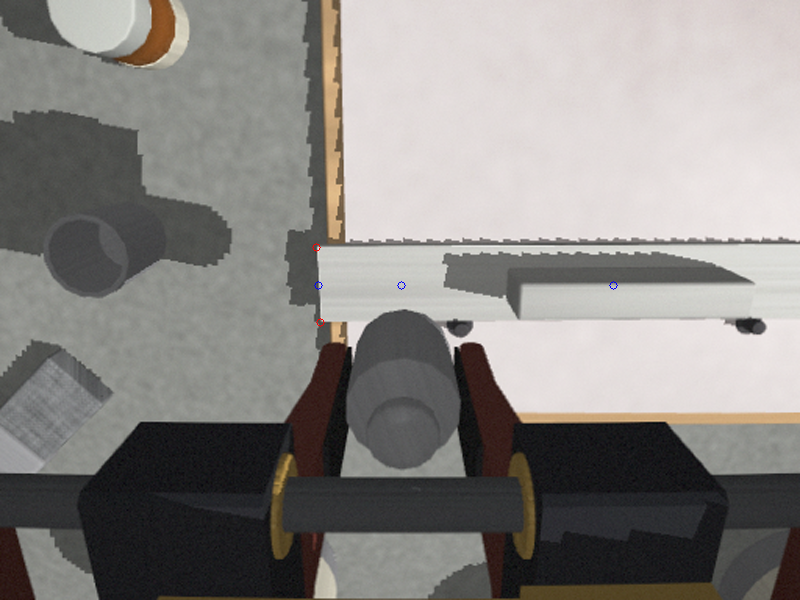

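The predicted bar outline matches the picture within about 1 mm, and both pins lie on its far edge at (460,325) and (750,325). Target point on the bar axis is at (401,285). Lowering.

Emit:
send_rows:
  commands:
    - {"translation":[0,0,-0.08],"twist":[0,0,0]}
    - {"translation":[0,0,-0.18],"twist":[0,0,0]}
    - {"translation":[0,0,-0.28],"twist":[0,0,0]}
    - {"translation":[0,0,-0.38],"twist":[0,0,0]}
    - {"translation":[0,0,-0.48],"twist":[0,0,0]}
    - {"translation":[0,0,-0.58],"twist":[0,0,0]}
    - {"translation":[0,0,-0.66],"twist":[0,0,0]}
    - {"translation":[0,0,-0.72],"twist":[0,0,0]}
    - {"translation":[0,0,-0.76],"twist":[0,0,0]}
    - {"translation":[0,0,-0.78],"twist":[0,0,0]}

```text
t: 34.85
ee_pos: [637.7, 5.0, 221.7]
orientation: [0.299, -3.127, -0.0]
ft_force: [0.4, 0.9, -3.9]
width: 33.1
```

Emit:
send_rows:
  commands:
    - {"translation":[0,0,-0.003],"twist":[0,0,0]}
    - {"translation":[0,0,-0.006],"twist":[0,0,0]}
    - {"translation":[0,0,-0.009],"twist":[0,0,0]}
    - {"translation":[0,0,-0.012],"twist":[0,0,0]}
    - {"translation":[0,0,-0.015],"twist":[0,0,0]}
    - {"translation":[0,0,-0.018],"twist":[0,0,0]}
    - {"translation":[0,0,-0.021],"twist":[0,0,0]}
    - {"translation":[0,0,-0.024],"twist":[0,0,0]}
    - {"translation":[0,0,-0.027],"twist":[0,0,0]}
    - {"translation":[0,0,-0.03],"twist":[0,0,0]}

```text
t: 35.85
ee_pos: [637.7, 5.0, 219.0]
orientation: [0.299, -3.127, 0.0]
ft_force: [0.2, -0.4, -4.6]
width: 33.2
```

Emit:
send_rows:
  commands:
    - {"translation":[0,0,-0.002],"twist":[0,0,0]}
    - {"translation":[0,0,-0.004],"twist":[0,0,0]}
    - {"translation":[0,0,-0.006],"twist":[0,0,0]}
    - {"translation":[0,0,-0.008],"twist":[0,0,0]}
    - {"translation":[0,0,-0.01],"twist":[0,0,0]}
    - {"translation":[0,0,-0.01],"twist":[0,0,0]}
    - {"translation":[0,0,-0.01],"twist":[0,0,0]}
    - {"translation":[0,0,-0.01],"twist":[0,0,0]}
    - {"translation":[0,0,-0.01],"twist":[0,0,0]}
    - {"translation":[0,0,-0.01],"twist":[0,0,0]}

```text
t: 36.85
ee_pos: [637.7, 5.0, 218.6]
orientation: [-0.299, 3.127, -0.0]
ft_force: [-4.4, -0.2, 5.7]
width: 33.4
```

Touchdown. Open to 56 mm only, then rise.

Emit:
send_rows:
  commands:
    - {"translation":[0,0,0.002],"twist":[0,0,0]}
    - {"translation":[0,0,0.002],"twist":[0,0,0]}
    - {"translation":[0,0,0.002],"twist":[0,0,0]}
    - {"translation":[0,0,0.002],"twist":[0,0,0]}
    - {"translation":[0,0,0.002],"twist":[0,0,0]}
    - {"translation":[0,0,0.002],"twist":[0,0,0]}
    - {"translation":[0,0,0.002],"twist":[0,0,0]}
    - {"translation":[0,0,0.002],"twist":[0,0,0]}
    - {"translation":[0,0,0.002],"twist":[0,0,0]}
    - {"translation":[0,0,0.002],"twist":[0,0,0]}
  grip: -0.27

```text
t: 37.85
ee_pos: [637.7, 5.0, 218.3]
orientation: [-0.299, 3.127, -0.0]
ft_force: [-0.2, -0.7, 0.2]
width: 55.9
```

Emit:
send_rows:
  commands:
    - {"translation":[0,0,0.05],"twist":[0,0,0]}
    - {"translation":[0,0,0.15],"twist":[0,0,0]}
    - {"translation":[0,0,0.25],"twist":[0,0,0]}
    - {"translation":[0,0,0.35],"twist":[0,0,0]}
    - {"translation":[0,0,0.45],"twist":[0,0,0]}
    - {"translation":[0,0,0.55],"twist":[0,0,0]}
    - {"translation":[0,0,0.65],"twist":[0,0,0]}
    - {"translation":[0,0,0.78],"twist":[0,0,0]}
    - {"translation":[0,0,0.9],"twist":[0,0,0]}
    - {"translation":[0,0,1.0],"twist":[0,0,0]}

```text
t: 38.85
ee_pos: [637.8, 5.0, 319.6]
orientation: [-0.299, 3.127, -0.0]
ft_force: [-0.3, 0.1, -0.5]
width: 56.1
```

Run:
```python
from h import *
w=snap('wrist','w9'); s=snap('scene','s9'); o=ctrl.get_obs(); print(o['t'],o['ee_pos'],o['ft_force'],o['width'])
a=cv2.resize(s['img'][180:300,240:420,::-1],(450,300),interpolation=cv2.INTER_CUBIC)
b=cv2.resize(w['img'][150:225,215:505,::-1],(800,207),interpolation=cv2.INTER_CUBIC)
c=cv2.resize(w['img'][:,:,::-1],(350,262));a=np.hstack([a,cv2.copyMakeBorder(c,0,38,0,0,cv2.BORDER_CONSTANT)])
cv2.imwrite('pics/fin.png',np.vstack([a,b]))
```

```text
38.95 [638.23216018   5.02371749 320.19447935] [-0.09266832  0.56391845 -0.46412703] 56.040095132238164
```

View pics/fin.png

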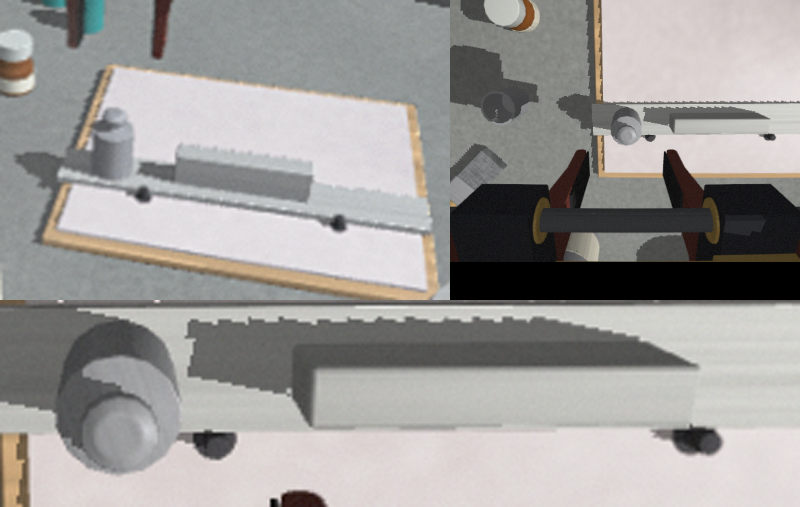

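Final picture: the weight stands upright on the bar's right (-y) end, with the jar and pot in place. Both pins sit against the edge at crop positions (215,440) and (700,438). One numeric check of the pin-to-edge distances before handing in.

Run:
```python
from h import *
for t in('w6','w8','w9'):
    w=load(t);c=np.array([617.3,111.1,18]);u=np.array([.19,-.982,0]);n=np.array([.982,.19,0])
    g=cv2.cvtColor(w['img'],cv2.COLOR_RGB2GRAY)
    # pin axis distance: dark blob profile along n at each pin (z 22), bar back edge profile as reference
    for a in (77.8,-77.8):
        ds=np.arange(10,36,.5);row=[]
        pts=proj(w,[c+u*a+n*x+np.array([0,0,4]) for x in ds]).astype(np.float32)
        v=cv2.remap(g,pts[:,0].reshape(1,-1),pts[:,1].reshape(1,-1),cv2.INTER_LINEAR).ravel()
        m=v<110; print(t,a,'dark from-to',ds[m][[0,-1]] if m.any() else None)
    # bar's two long edges via red-green tint of panel vs bar
    for a in (40,-40,-100,-120):
        ds=np.arange(-30,34,.5);pts=proj(w,[c+u*a+n*x for x in ds]).astype(np.float32)
        v=cv2.remap(w['img'].astype(np.float32),pts[:,0].reshape(1,-1),pts[:,1].reshape(1,-1),cv2.INTER_LINEAR)[0]
        tint=v[:,0]-v[:,1]; i=np.where(ds>12)[0]; j=i[np.argmax(tint[i]>6)]; print('  edge at',a,ds[j],tint[i][::6].round(0))
```

```text
w6 77.8 dark from-to [17.5 26. ]
w6 -77.8 dark from-to [17.5 27.5]
  edge at 40 19.0 [ 2. -0.  4.  8.  6.  9.  8.  7.]
  edge at -40 18.5 [ 0. -2.  7.  8. 10.  7.  8.  7.]
  edge at -100 18.0 [ 0. -1.  8.  8.  7.  6.  7.  8.]
  edge at -120 18.0 [-0. -0.  8.  9.  8.  8.  8.  7.]
w8 77.8 dark from-to [17.5 35.5]
w8 -77.8 dark from-to [18.  24.5]
  edge at 40 18.5 [ 0. -1.  7.  7.  8.  6.  7.  6.]
  edge at -40 18.0 [ 0. -2.  7.  6.  7.  7.  7.  6.]
  edge at -100 19.5 [0. 1. 5. 6. 7. 6. 6. 7.]
  edge at -120 12.5 [0. 0. 0. 0. 0. 0. 0. 0.]
w9 77.8 dark from-to [17.5 25.5]
w9 -77.8 dark from-to [17.  24.5]
  edge at 40 19.0 [-0.  0.  5.  7.  9.  7.  8.  8.]
  edge at -40 19.5 [-0. -0.  6.  6.  6.  7.  6.  6.]
  edge at -100 19.0 [-0. -0.  5.  7.  6.  7.  6.  7.]
  edge at -120 12.5 [0. 0. 0. 0. 0. 0. 0. 0.]
```

```bash
python3 -c "
from workcell import ctrl
print(ctrl.close_job(), ctrl.get_obs()['t'])"
```

```text
the job is handed in; nothing more can be done
the job is handed in; nothing more can be done
```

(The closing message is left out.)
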